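# Open the clamped pantry jar whose thread hand is unknown

## Robot

A 7-joint arm with a two-finger parallel gripper is mounted at the origin on the work surface. World frame = base frame: x ahead of the robot, y to its left, z up, the work surface at z = 0. Lengths are in mm, angles in rad, forces in N, time in s.
With the tool pointing down it reaches from about 400 to 875 mm from the base axis. Payload 4.4 kg.
Tool frame: the origin (TCP) lies midway between the tips of the shut fingers; the grasp point (between the pads) lies ctrl.grip_depth behind it (ctrl.grip_depth is the distance from the TCP to the grasp point, in mm); z points along the fingers, y is the line along which they close (so a half turn about z gives the same grasp; the last joint's range is limited). The gripper opens to 85 mm and grips with 20 to 120 N. Pads are 22 mm wide; open, the fingers measure 114 mm over their backs; the gripper's body (76 mm by 85 mm) begins 54 mm behind the grasp point. The pads swing forward as they close: fully open they stand 13 mm farther back than shut.
Start: joints at [1.188, 0.628, 0.038, 1.517, -0.027, 0.996, -0.02], TCP at [202.521, -617.659, 231.313] pointing down, gripper open.
Joint ranges: [-3.06, 3.06], [-0.37, 2.12], [-1.25, 1.32], [0.18, 2.47], [-1.1, 4.24], [0.23, 1.98], [-2.94, 2.94]. Speed limits (rad/s): [2.57, 2.57, 3.14, 3.14, 3.14, 3.14, 3.14].

## Interface

Orientations are given as [roll, pitch, yaw] about the fixed x, y, z axes, in that order (R = Rz(yaw) Ry(pitch) Rx(roll)).
In Python, from cell import ctrl gives the robot as it stands.
- The arm moves only by the tool carry_out, never from a script. Its argument "deltas" is one flat list of numbers, 7 for each row, row after row: the turn, a rotation vector about the tool's x, y, z in degrees, then the shift along the tool's x, y, z in m, then the closure, from -1 (fully open) to 1 (shut). In form: [wx, wy, wz, dx, dy, dz, claw, wx, wy, wz, dx, dy, dz, claw, ...]. A call has 1 to 12 rows; each row shifts and turns the commanded pose from where the row before left it, along the tool's axes as they then stand; what a row does not reach is not made up. A row lasts 1/8 s, in which the tool goes at most 62.5 mm and 10.7 degrees, less where a joint would pass 70% of its speed; a pose out of reach is approached as far as the arm can. A call with a gripper value outside its range is refused whole. The fingers move at their own pace and stop on an object; the grip force is fixed at half the most. Time passes only in rows, so rows that do not move let the fingers close. It gives the time, the measured TCP pose, the force, the opening and the grip force at its end, in the units of the state.
- ctrl.read_state(): the state, without advancing time (a new reading comes with each control period).
- ctrl.get_image(name): name is "side" or "top" or "wrist"; returns the picture (420x560x3 uint8, red, green, blue); there is no depth.
- ctrl.calibration(name): a dict with "mtx" (3x3 intrinsics, pixels), "R" (3x3) and "t" (3): a world point X has camera coordinates R X + t. Camera axes: x right, y down, z forward; pixel columns grow to the right and rows downward; lengths in mm; the calibration is good to about 2 mm. A picture is of the moment at which its call begins: read the wrist's pose just before it. calibration takes no time and is no camera call; for the wrist camera it gives the pose at the moment of the call.
- ctrl.finish_job(): hands the job in; it is judged then, once.
The state is a dict: "clock": time; "qpos": joint angles; "qd": joint speeds; "tau": joint torques, N m; "eef_pos": TCP position; "tool_rot": TCP orientation; "force": force on the tool from outside, world axes, zero at the start; "torque": the same for the moment, N m; "width": finger opening in mm; "gripper_force": force on a finger pad.
Only numpy, scipy, OpenCV 4.12 (cv2) and the standard library are available. Lean on these libraries where they do the work, as an engineer would, in place of code of your own. Each camera call takes 0.05 s, during which the arm holds its last target. There are 200 camera calls.

## Task

Take the steel cap off the jar that is clamped in the wooden holder: nobody knows whether its thread is left- or right-handed, so try loosening it one way and, if it comes up against a stop, the other, about a quarter turn while it still sits on the neck. Then lift it straight off and finish while holding it in the gripper, level and still, over the jar, with its underside at least 6 cm above the top of the neck. Leave the two tins, the small carton, the tub and the other jar where they stand.

Things in the scene. Friction and masses are not known exactly. Their poses are not given: they have to be found in the camera images.
- jar: White squat jar, the only one in a holder: a steel band clamps it upright on a wooden base plate (150 x 130 x 10 mm) fixed to the counter, so it cannot move. 90 mm across up to 90 mm above the counter, then sloping in to a 66 mm wide shoulder at 115 mm, then a 26 mm tall neck under the cap. Band 95 mm across, 46 to 60 mm up. Origin: centre of the plate's underside, on the jar's axis, z up
- neck_top (a point): Point on the jar's axis at the top of the neck, 141 mm above the counter (the seated cap's top is 5 mm higher). Two lugs in the cap are caught under two ledges of the neck. The thread is right- or left-handed; that cannot be seen and changes from run to run. While caught the cap can be raised only 2 mm; once free it lifts straight off the 26 mm tall neck, with about 2 mm of play
- cap: Round ribbed steel cap on the clamped jar, 62 mm across, 30 mm tall, about 0.2 kg. Origin: centre of its underside, z up its axis; seated, the origin is 116 mm above the counter, 1 mm over the shoulder. Its lugs lie on its x axis, at the start within 4 degrees of the jar's x axis. It does not rise as it turns; while caught it cannot be pulled off
- cap_top (a point): Centre of the cap's flat top face, 30 mm above its underside. Turned the wrong way the cap moves 3 to 15 degrees, then comes hard against a stop and only slips in the fingers. Turned the right way it goes easily: the lugs leave the ledges after 56 degrees and stay clear up to 124 degrees, so a quarter turn from the start frees it
- can_a: Tin, 74 mm across, 108 mm tall, standing near the clamped jar; bystander. Origin: centre of underside
- can_b: Tin, 66 mm across, 85 mm tall, standing near the clamped jar; bystander. Origin: centre of underside
- spare_jar: Loose jar of the same make with a similar steel cap, 90 mm across, 133 mm tall, standing free on the counter, not in a holder; bystander. Origin: centre of underside
- pasta_box: Small carton lying flat, 170 x 90 x 40 mm (x, y, z); bystander. Origin: centre of underside
- tub: Open plastic tub, 100 mm across, 70 mm tall; bystander. Origin: centre of underside
There are look-alikes about, which are no part of the job. There is more than one size of the cap; the job needs the smaller.

How it is judged (in metres and radians):
On the way:
1. the cap, still seated on the neck, is turned at least 46 degrees from where its lugs were caught (angle between the x axis of cap and the x axis of jar, either way round above 0.8 rad and horizontal distance between cap and neck_top below 0.006 m and z of cap in the frame of neck_top below -0.015 m), for 0.1 s.
At the end, for the whole second after the job is handed in: The cap's underside is over 50 mm above the top of the neck, within 80 mm of the jar's axis, level within 0.2 rad, still (under 0.03 m/s), gripped by the fingers (over 3 N) and not touching the jar, and it stays so for the last second (z of cap in the frame of neck_top above 0.05 m and horizontal distance between cap and neck_top below 0.08 m and angle between cap's own z axis and vertical below 0.2 rad and contact force between the fingers and cap above 3 N and contact force between cap and jar below 0.1 N and linear speed of cap below 0.03 m/s); the arm keeps its last pose, push and grip.
It fails at once if a tin, the small carton, the tub or the other jar is shifted or knocked over (moved more than 30 mm) (distance of any of can_a, can_b, spare_jar, pasta_box, tub from where it was at the start of the episode above 0.03 m).
It also fails if it takes over 42 s, if anything falls off the work surface, if the arm or the gripper's body presses on something with over 40 N, if the wrist force passes 120 N, or if a joint passes its speed limit or range.

## Working session

There is one attempt and no reset: what is moved stays moved. The work goes in short steps, Python scripts to look and compute and a tool call to move; the robot and the scene stay as the last step left them, time stands still between calls to the robot, and variables do not carry over. Pictures are saved under pics/ and viewed, at most 10 in all, crops included, and the job is handed in when it is done.

Besides the shell and the picture viewer there is one more tool, called as name(argument=value, ...) on one line, values as JSON. carry_out: Moves the arm, as the interface text tells. Its arguments: {"type":"object","properties":{"deltas":{"type":"array"}},"required":["deltas"]}

```bash
mkdir -p pics; python3 - <<'E'
from cell import ctrl
import cv2
s=ctrl.read_state();print({k:s[k] for k in('clock','eef_pos','tool_rot','width','force')},ctrl.grip_depth)
for n in('top','side'):
    im=ctrl.get_image(n);cv2.imwrite(f'pics/{n}0.png',im[:,:,::-1])
    c=ctrl.calibration(n);print(n,c)
E
```

```text
{'clock': 0.0, 'eef_pos': array([ 202.32999166, -617.02954273,  230.37788936]), 'tool_rot': array([-3.13966001e+00,  3.15319005e-05,  3.16837163e-01]), 'width': 85.08614840519985, 'force': array([0.01905113, 0.2447532 , 0.07418952])} 18.700000000000003
top {'mtx': array([[461.01939146,   0.        , 286.2449261 ],
       [  0.        , 461.01939146, 211.81570261],
       [  0.        ,   0.        ,   1.        ]]), 'R': array([[ 0.01910378, -0.99981064,  0.00370427],
       [-0.99270587, -0.01940888, -0.11898883],
       [ 0.1190382 , -0.00140412, -0.99288868]]), 't': array([ -12.96900706,  553.86111672, 1392.54958758])}
side {'mtx': array([[388.09555637,   0.        , 274.42459441],
       [  0.        , 388.09555637, 213.2250907 ],
       [  0.        ,   0.        ,   1.        ]]), 'R': array([[-0.89660192, -0.4425223 ,  0.01670342],
       [-0.3351238 ,  0.6533775 , -0.67881506],
       [ 0.28947717, -0.6142246 , -0.73411928]]), 't': array([487.03318707, 243.20273093, 920.35241344])}
```

View pics/top0.png

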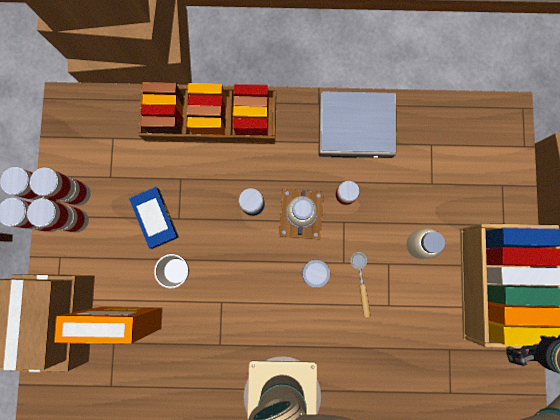

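View pics/side0.png

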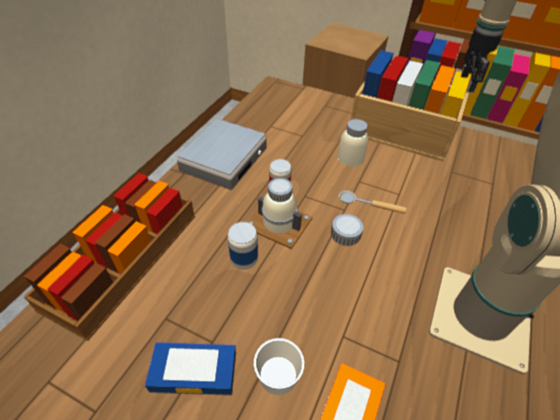

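Look-alikes: the cap on the clamped jar at top (302,210) / side (280,188), the loose larger cap at top (316,273) / side (347,228), and the spare jar's cap at top (432,243) / side (356,128). The pale tins at top (251,201) and (347,190) could also be confused with it. I choose the one on the wooden plate with the band, at top (302,210), and check it in a close crop.

```bash
python3 - <<'E'
import cv2,numpy as np
a=cv2.imread('pics/top0.png')[175:245,230:370];b=cv2.imread('pics/side0.png')[150:250,220:320]
a=cv2.resize(a,(800,400),interpolation=cv2.INTER_CUBIC);b=cv2.resize(b,None,fx=6,fy=6,interpolation=cv2.INTER_CUBIC)
cv2.imwrite('pics/ca.png',a);cv2.imwrite('pics/cb.png',b)
E
```

```text
(no output)
```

View pics/ca.png

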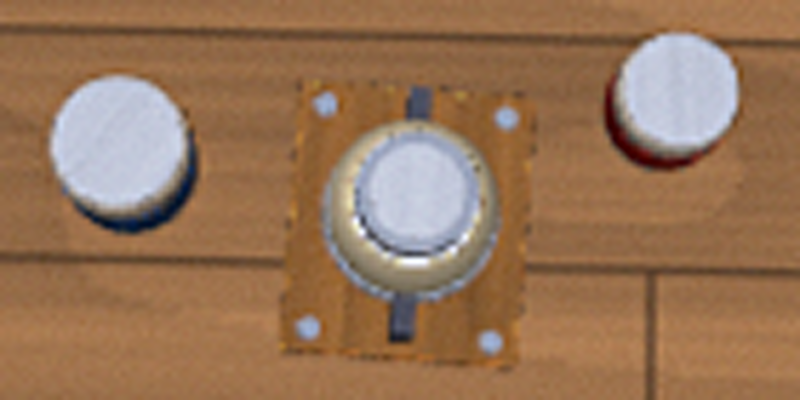

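View pics/cb.png

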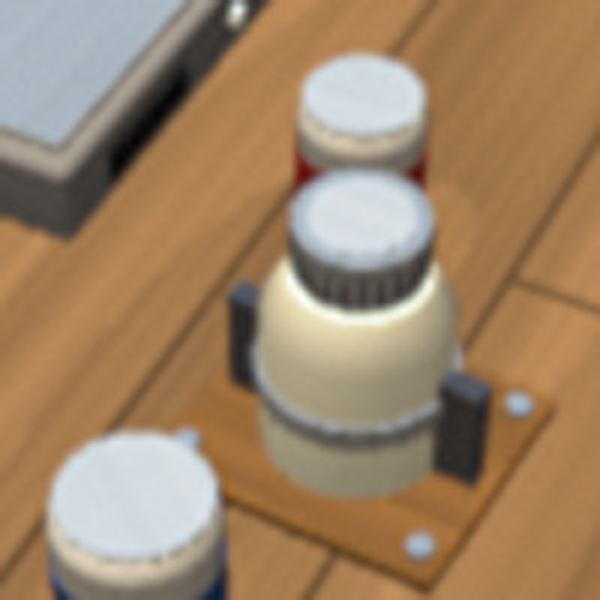

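Both crops show the steel cap on the plate-mounted, banded jar. The cap-top centre is at top pixel (302.4,208.2) and side pixel (279.9,186.1). A blue tin stands to its left and a red tin to its right.

```bash
cat > h.py <<'E'
import numpy as np
from cell import ctrl
def ray(n,p):
    c=ctrl.calibration(n);R=c['R'];o=-R.T@c['t']
    d=R.T@np.linalg.inv(c['mtx'])@[p[0],p[1],1];return o,d/np.linalg.norm(d)
def atz(n,p,z):
    o,d=ray(n,p);return o+d*(z-o[2])/d[2]
E
python3 - <<'E'
from h import *
print('top',atz('top',(302.4,208.2),146),'side',atz('side',(279.9,186.1),146))
A=[];b=[]
for n,p in(('top',(302.4,208.2)),('side',(279.9,186.1))):
    o,d=ray(n,p);P=np.eye(3)-np.outer(d,d);A.append(P);b.append(P@o)
print('tri',np.linalg.solve(sum(A),sum(b)))
f=lambda x,y:(230+x/5.714-.4,175+y/5.714-.4)
for n,x,y,z in(('A',120,145,108),('B',678,88,85),('TL',300,85,10),('TR',535,95,10),('BR',518,365,10),('BL',283,352,10)):print(n,atz('top',f(x,y),z))
print('spare',atz('top',(432,243),133),'loose',atz('top',(316,273),30))
s=ctrl.read_state();print(s['clock'],s['eef_pos'],s['tool_rot'],s['qpos'])
E
```

```text
top [551.74355375 -47.91879974 146.        ] side [552.07879992 -44.37016377 146.        ]
tri [552.86361604 -47.82415465 142.59147759]
A [577.99521795 103.17563438 108.        ]
B [ 617.26426668 -186.77390177   85.        ]
TL [627.63157659  12.15458766  10.        ]
TR [ 624.59386139 -117.91932801   10.        ]
BR [ 475.03082657 -110.05735024   10.        ]
BL [479.6535783   18.46141731  10.        ]
spare [ 460.53191595 -419.79234829  133.        ] loose [368.15878536 -96.63558425  30.        ]
0.1 [ 202.33421773 -617.11945054  230.49202852] [-3.13989170e+00  4.97403213e-05  3.16806943e-01] [ 1.18819894  0.62924207  0.03844894  1.51825739 -0.02696319  0.99631289
 -0.02000738]
```

carry_out(deltas=[0, 0, 0, 0, 0, -0.05, -1, 0, 0, 0, 0, 0, -0.05, -1, 0, 0, 0, 0, 0, -0.05, -1, 0, 0, 0, 0.0425, -0.036, 0, -1, 0, 0, 0, 0.0425, -0.036, 0, -1, 0, 0, 0, 0.0425, -0.036, 0, -1, 0, 0, 0, 0.0425, -0.036, 0, -1, 0, 0, 0, 0.0425, -0.036, 0, -1, 0, 0, 0, 0.0425, -0.036, 0, -1, 0, 0, 0, 0.0425, -0.036, 0, -1, 0, 0, 0, 0.0425, -0.036, 0, -1, 0, 0, 0, 0.0425, -0.036, 0, -1])

```text
clock: 1.6
eef_pos: [465.6, -189.0, 381.2]
tool_rot: [-3.142, 0.0, 0.317]
force: [0.2, -0.1, -0.9]
width: 85.3
gripper_force: 0.0
```

carry_out(deltas=[0, 0, 0, 0.0425, -0.036, 0, -1, 0, 0, 0, 0.0425, -0.036, 0, -1, 0, 0, 0, 0.0425, -0.036, 0, -1, 0, 0, -9.6, 0, 0, 0, -1, 0, 0, -9.6, 0, 0, 0, -1, 0, 0, -9.6, 0, 0, 0, -1, 0, 0, -9.6, 0, 0, 0, -1, 0, 0, -9.6, 0, 0, 0, -1, 0, 0, -9.6, 0, 0, 0, -1, 0, 0, -9.6, 0, 0, 0, -1, 0, 0, 0, 0, 0, 0, -1])

```text
clock: 2.98
eef_pos: [552.3, -48.4, 380.9]
tool_rot: [-3.141, -0.0, 1.488]
force: [-0.1, -0.8, 0.0]
width: 85.3
gripper_force: 0.0
```

```bash
python3 - <<'E'
from h import *
import cv2
s=ctrl.read_state();c=ctrl.calibration('wrist')
im=ctrl.get_image('wrist');cv2.imwrite('pics/w1.png',im[:,:,::-1])
print(s['clock'],s['eef_pos'],s['tool_rot'],s['qpos'],s['force'],s['torque'])
print({k:v.tolist() for k,v in c.items()})
p=c['mtx']@(c['R']@[552,-47.5,146]+c['t']);print(p[:2]/p[2],c['mtx'][0,0]*31/p[2])
E
```

```text
2.975 [552.32005074 -48.4469951  380.88813826] [-3.14066913e+00 -2.51752010e-04  1.48773043e+00] [ 0.34387028  0.38199218 -0.45228463  1.55240082  0.17222493  1.24785256
 -0.21805261] [-0.08775748 -0.8234788   0.01188076] [-0.00646468  0.02207764  0.03122735]
{'mtx': [[312.77083351886967, 0.0, 273.7711751362282], [0.0, 312.77083351886967, 210.28381816154774], [0.0, 0.0, 1.0]], 'R': [[0.996557503736288, -0.0828944072467829, -0.0012880194504844447], [-0.07899081023949225, -0.9541162733831301, 0.28882968816103255], [-0.025171286113523112, -0.28773365133869083, -0.9573796280696065]], 't': [-554.4776526427923, -84.05738472997368, 522.4660198681727]}
[273.2572166  177.43289689] 25.351306105165968
```

View pics/w1.png

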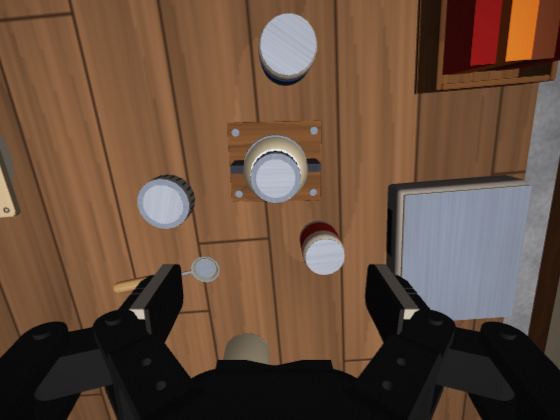

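The wrist view shows the cap on the holder jar, between the open fingers, at about (275,178); the prediction was (273,177). I enlarge it for a better centre.

```bash
python3 - <<'E'
import cv2
a=cv2.imread('pics/w1.png')[130:210,230:330]
cv2.imwrite('pics/w1c.png',cv2.resize(a,None,fx=7,fy=7,interpolation=cv2.INTER_CUBIC))
E
```

```text
(no output)
```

View pics/w1c.png

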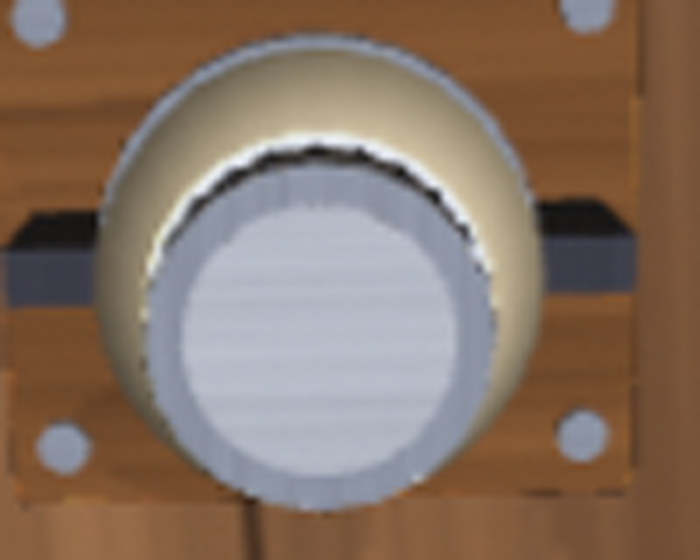

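Cap centre in the wrist picture is (275.3,177.9), which agrees with (553,-47.5) within calibration error. I descend and close.

carry_out(deltas=[0, 0, 0, 0.001, 0.001, 0.04, -1, 0, 0, 0, 0, 0, 0.04, -1, 0, 0, 0, 0, 0, 0.04, -1, 0, 0, 0, 0, 0, 0.04, -1, 0, 0, 0, 0, 0, 0.04, -1, 0, 0, 0, 0, 0, 0.03, -1, 0, 0, 0, 0, 0, 0.02, -1, 0, 0, 0, 0, 0, 0.018, -1, 0, 0, 0, 0, 0, 0, -1])

```text
clock: 4.15
eef_pos: [552.6, -47.4, 112.1]
tool_rot: [-3.139, 0.001, 1.488]
force: [-0.0, 0.3, 0.1]
width: 85.4
gripper_force: 0.0
```

carry_out(deltas=[0, 0, 0, 0, 0, 0, 0, 0, 0, 0, 0, 0, 0, 1, 0, 0, 0, 0, 0, 0, 1, 0, 0, 0, 0, 0, 0, 1])

```text
clock: 4.65
eef_pos: [554.3, -47.4, 114.6]
tool_rot: [3.14, 0.0, 1.489]
force: [-1.6, 0.1, 5.7]
width: 60.8
gripper_force: 65.2
```

```bash
cat > st.py <<'E'
from h import *
s=ctrl.read_state()
for k in('clock','eef_pos','tool_rot','qpos','force','torque','width','gripper_force'):print(k,np.round(s[k],3))
E
python3 st.py
```

```text
clock 4.65
eef_pos [554.252 -47.355 114.627]
tool_rot [3.14  0.    1.489]
qpos [ 0.257  0.673 -0.342  1.884  0.357  0.643 -0.386]
force [-1.63   0.15   5.722]
torque [ 0.052  0.414 -0.037]
width 60.764
gripper_force 65.167
```

Gripped at 60.8 mm width. I try counter-clockwise from above (tool -z), about 24 degrees.

carry_out(deltas=[0, 0, 0, 0, 0.0015, -0.002, 1, 0, 0, -3, 0, 0, 0, 1, 0, 0, -3, 0, 0, 0, 1, 0, 0, -3, 0, 0, 0, 1])

```text
clock: 5.15
eef_pos: [555.2, -48.0, 115.3]
tool_rot: [3.142, 0.0, 1.648]
force: [0.9, -2.2, -3.1]
width: 60.4
gripper_force: 65.1
```

```bash
python3 st.py
```

```text
clock 5.15
eef_pos [555.222 -47.958 115.283]
tool_rot [3.142 0.    1.648]
qpos [ 0.286  0.68  -0.387  1.878  0.399  0.66  -0.265]
force [ 0.91  -2.227 -3.055]
torque [-0.352 -0.12  -0.02 ]
width 60.385
gripper_force 65.051
```

carry_out(deltas=[0, 0, -4, 0, 0, 0, 1, 0, 0, -4, 0, 0, 0, 1, 0, 0, -4, 0, 0, 0, 1, 0, 0, 0, 0, 0, 0, 1])

```text
clock: 5.65
eef_pos: [555.5, -48.7, 115.6]
tool_rot: [3.141, 0.001, 1.851]
force: [-0.2, -2.0, 1.3]
width: 60.7
gripper_force: 65.3
```

```bash
python3 st.py
```

```text
clock 5.65
eef_pos [555.497 -48.678 115.61 ]
tool_rot [3.141e+00 1.000e-03 1.851e+00]
qpos [ 0.323  0.689 -0.445  1.876  0.453  0.677 -0.111]
force [-0.25  -1.989  1.308]
torque [-0.545  0.008 -1.192]
width 60.733
gripper_force 65.263
```

carry_out(deltas=[0, 0, -3, 0, 0, 0, 1, 0, 0, -3, 0, 0, 0, 1, 0, 0, 0, 0, 0, 0, 1])

```text
clock: 6.02
eef_pos: [556.3, -50.7, 115.7]
tool_rot: [3.141, 0.004, 1.955]
force: [2.2, -6.2, 1.2]
width: 60.3
gripper_force: 65.0
```

```bash
python3 st.py
```

```text
clock 6.025
eef_pos [556.296 -50.659 115.712]
tool_rot [3.141 0.004 1.955]
qpos [ 0.342  0.694 -0.471  1.874  0.482  0.686 -0.032]
force [ 2.197 -6.224  1.229]
torque [-1.251 -0.337 -1.174]
width 60.287
gripper_force 65.009
```

Torque holds at about -1.2 N m while the tool keeps turning, so it has hit a stop. I reverse to clockwise.

carry_out(deltas=[0, 0, 4, 0, 0, 0, 1, 0, 0, 6, 0, 0, 0, 1, 0, 0, 6, 0, 0, 0, 1, 0, 0, 6, 0, 0, 0, 1, 0, 0, 6, 0, 0, 0, 1, 0, 0, 6, 0, 0, 0, 1, 0, 0, 6, 0, 0, 0, 1, 0, 0, 0, 0, 0, 0, 1])

```text
clock: 7.02
eef_pos: [554.5, -47.4, 115.4]
tool_rot: [-3.141, 0.001, 1.265]
force: [-2.8, -0.2, 2.1]
width: 60.2
gripper_force: 65.7
```

```bash
python3 st.py
```

```text
clock 7.025
eef_pos [554.478 -47.38  115.419]
tool_rot [-3.141e+00  1.000e-03  1.265e+00]
qpos [ 0.217  0.666 -0.28   1.881  0.293  0.636 -0.551]
force [-2.789 -0.235  2.125]
torque [-0.07   0.348 -0.032]
width 60.249
gripper_force 65.664
```

It turned 40 degrees freely. About 63 degrees more.

carry_out(deltas=[0, 0, 6, 0, 0, 0, 1, 0, 0, 6, 0, 0, 0, 1, 0, 0, 6, 0, 0, 0, 1, 0, 0, 6, 0, 0, 0, 1, 0, 0, 6, 0, 0, 0, 1, 0, 0, 6, 0, 0, 0, 1, 0, 0, 6, 0, 0, 0, 1, 0, 0, 6, 0, 0, 0, 1, 0, 0, 6, 0, 0, 0, 1, 0, 0, 6, 0, 0, 0, 1, 0, 0, 3, 0, 0, 0, 1, 0, 0, 0, 0, 0, 0, 1])

```text
clock: 8.52
eef_pos: [554.1, -47.6, 115.6]
tool_rot: [3.141, 0.002, 0.165]
force: [-4.1, -0.7, 6.2]
width: 60.1
gripper_force: 66.0
```

```bash
python3 st.py
```

```text
clock 8.525
eef_pos [554.094 -47.611 115.573]
tool_rot [3.141e+00 2.000e-03 1.650e-01]
qpos [ 0.016  0.653  0.029  1.887 -0.03   0.604 -1.342]
force [-4.119 -0.74   6.221]
torque [-0.206  0.678 -0.043]
width 60.104
gripper_force 66.025
```

carry_out(deltas=[0, 0, 0, -0.001, 0, 0, 1, 0, 0, 0, 0, 0, -0.003, 1, 0, 0, 0, 0, 0, -0.003, 1, 0, 0, 0, 0, 0, -0.004, 1, 0, 0, 0, 0, 0, 0, 1])

```text
clock: 9.15
eef_pos: [554.4, -47.6, 125.6]
tool_rot: [3.142, -0.001, 0.163]
force: [-0.8, -0.8, -2.7]
width: 60.3
gripper_force: 65.4
```

```bash
python3 st.py
```

```text
clock 9.15
eef_pos [554.416 -47.604 125.636]
tool_rot [ 3.142e+00 -1.000e-03  1.630e-01]
qpos [ 0.016  0.637  0.03   1.882 -0.031  0.622 -1.343]
force [-0.838 -0.762 -2.716]
torque [-0.033  0.043 -0.007]
width 60.301
gripper_force 65.355
```

It is free: the load is about the cap's weight (-2.7 N). Now the lift.

carry_out(deltas=[0, 0, 0, 0, 0, -0.006, 1, 0, 0, 0, 0, 0, -0.01, 1, 0, 0, 0, 0, 0, -0.012, 1, 0, 0, 0, 0, 0, -0.015, 1, 0, 0, 0, 0, 0, -0.015, 1, 0, 0, 0, 0, 0, -0.015, 1, 0, 0, 0, 0, 0, -0.015, 1, 0, 0, 0, 0, 0, -0.012, 1, 0, 0, 0, 0, 0, 0, 1, 0, 0, 0, 0, 0, 0, 1, 0, 0, 0, 0, 0, 0, 1])

```text
clock: 10.52
eef_pos: [553.7, -47.6, 224.7]
tool_rot: [-3.141, 0.001, 0.163]
force: [-0.1, -0.4, -2.1]
width: 60.1
gripper_force: 65.4
```

```bash
python3 - <<'E'
exec(open('st.py').read())
import cv2
im=ctrl.get_image('side')[90:290,180:380,::-1];cv2.imwrite('pics/s2.png',cv2.resize(im,None,fx=3,fy=3,interpolation=cv2.INTER_CUBIC))
E
```

```text
clock 10.525
eef_pos [553.704 -47.64  224.665]
tool_rot [-3.141e+00  1.000e-03  1.630e-01]
qpos [ 0.009  0.501  0.04   1.791 -0.025  0.851 -1.347]
force [-0.107 -0.396 -2.064]
torque [-0.001 -0.035 -0.006]
width 60.13
gripper_force 65.373
```

View pics/s2.png

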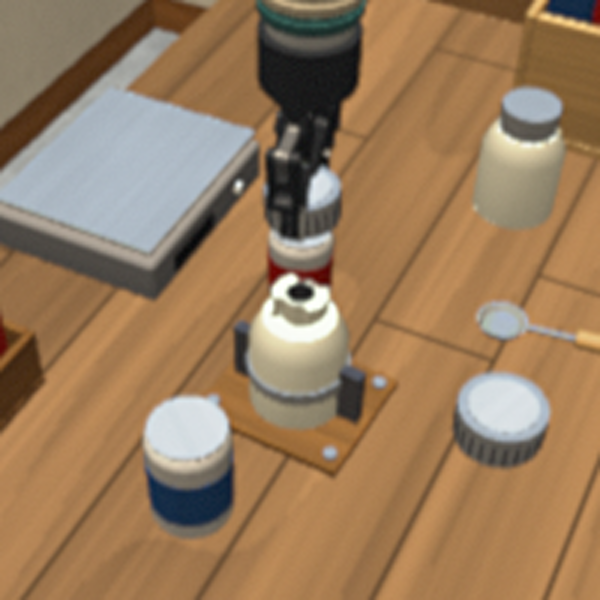

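The cap is level in the fingers at crop (303,200), clear above the bare neck at (300,295), and the bystanders have not moved. I hand in.

```bash
python3 -c "
from cell import ctrl
print(ctrl.finish_job())"
```

```text
the job is handed in; nothing more can be done
None
```

The cap hit a stop counter-clockwise, turned freely clockwise, and was lifted off; I handed the job in with it held level about 8 cm above the neck and the bystanders unmoved in the last picture, though no verdict was shown.

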